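# Set a cobbler's sander for rubber: speed lever to the third click, dust hood down

### The job

Get the bench sander ready for the rubber sole: with your fingertips, push the black speed lever from the slow end to its third click, without running it on into the fourth, and leave it resting there; and push the raised red dust hood down until it is fully closed over the drum. Push the lever lightly, without squeezing it, and leave the other things on the crate where they are: nothing is to be picked up.

Things in the scene. Friction and masses are not known exactly. Their poses are not given: they have to be found in the camera images.
- sander: dark green bench sander fixed to the work surface, 200 (its x) x 275 mm (its y). Origin: centre of its footprint on the work surface, z up; its -x side, with the control console, faces the robot; its +y end carries the brown sanding drum. Motor along y at x = +30 mm, y -134 to +31, 151 mm high. A steel work rest stands before the drum: x -53 to -19, y +56 to +122, 93 mm high
- slow_end (a point): slow end of the lever's black slot, on the console's flat top 62 mm above the work surface, where the knob's middle stands at the slow stop: sander x = -70, y = -65 mm. The slot runs from here along sander +y. Console: x -105 to -35, y -130 to +50 mm. Five white ticks on the robot's side of the slot mark the clicks; a yellow wedge on the other side widens towards fast
- lever_knob: black bar knob on the speed lever's stalk, white line on top: 30 mm (sander x) x 15 mm (sander y, the way it slides) x 24 mm high. Origin: the knob's centre, 102 mm above the work surface, at sander x = -70 mm; it slides along sander y from -65 mm (slow end) to +13 mm (fast end). Axes as the sander's
- speed_lever (a joint): lever's distance from the slow stop towards sander +y, m, 0 to 0.078; starts loose at 0 to 0.005. A sprung ball inside rides over crests at 0.013, 0.027, 0.041, 0.055, 0.069: about 5 N at the foot of each, less higher up, then it snaps on by itself into the click beyond and rests within 2 mm of it. Clicks: 0.020, 0.034, 0.048 (third), 0.062, 0.076. Stays where left
- dust_hood (a joint): hinge angle of the red hood, rad: 0 = closed (its plate level, upper face 166 mm above the work surface, down on its stop), grows as it lifts. Starts raised at 0.7 to 1.05 and stays at any angle by hinge friction (about 0.17 N m: 2 to 5 N at a fingertip pushing down)
- hood_hinge (a point): middle of the hood's hinge line, which runs along sander y: at sander x = +88, y = +89, z = 164 mm. The hood is a red steel plate 112 mm long from the hinge towards sander -x (when closed), 90 mm wide (y +44 to +134 mm), 3.5 mm thick, with a 22 mm lip turned down at its free edge
- hood_lip (a point): middle of the hood plate's free edge, on its upper face, 112 mm from the hinge line; at hood angle a it is 112 mm x cos a from the hinge towards sander -x, and 112 mm x sin a above it
- stud_pot: round brass pot of shoe studs, 78 mm across the rim, 56 mm high; origin under its centre; a bystander, usually beside the sander's drum end
- rubber_square: off-white rubber sole square, 90 x 90 x 6 mm, lying flat in front of the sander; origin under its centre; a bystander
- sole_block: wooden sole block, 105 x 70 x 38 mm; origin under its centre; a bystander, usually beside the sander's motor end
- awl: awl lying down, 150 mm long, 29 mm thick: dark wooden handle, steel tip towards its +x; origin under its middle; a bystander in front of the console
- hammer: cobbler's hammer lying down, 255 mm long, 29 mm high, head towards its +x; origin under its middle; a bystander
- glue_tin: closed tin, yellow band, 80 mm across, 95 mm high; origin under its centre; a bystander
- brush: shoe brush, bristles down, 170 x 50 x 42 mm; origin under its centre; a bystander

How it is judged:
At the end, for the whole second after the job is handed in: The speed lever rests in its third click (0.044 to 0.052 m from the slow stop), still, and the dust hood is closed to within 0.08 rad of its stop (value of joint speed_lever between 0.044 and 0.052 m and value of joint dust_hood below 0.08 rad and velocity of joint speed_lever between -0.005 and 0.005 m/s); the robot touches nothing.
It fails at once if The lever is run past the third click, over the crest towards the fourth (0.0555 m) (value of joint speed_lever above 0.0555 m).
It fails at once if The lever knob is squeezed or forced (more than 25 N between the fingers and the knob) (contact force between the fingers and lever_knob above 25 N).
It fails at once if Another thing on the crate is lifted, knocked over or shoved more than 20 mm (distance of any of stud_pot, rubber_square, sole_block, awl, hammer, glue_tin, brush from where it was at the start of the episode above 0.02 m).
It also fails if it takes over 72 s, if anything falls off the work surface, if the arm or the gripper's body presses on something with over 40 N, if the wrist force passes 120 N, or if a joint passes its speed limit or range.

### The arm

A 6-joint arm with a two-finger parallel gripper is mounted at the origin on the work surface. World frame = base frame: x ahead of the robot, y to its left, z up, the work surface at z = 0. Lengths are in m, angles in rad, forces in N, time in s.
With the tool pointing down it reaches from about 0.3 to 0.875 m from the base axis. Payload 6.4 kg.
Tool frame: the origin (TCP) lies midway between the tips of the shut fingers; the grasp point (between the pads) lies ctrl.grip_point_offset behind it (ctrl.grip_point_offset is the distance from the TCP to the grasp point, in m); z points along the fingers, y is the direction in which the jaws open and shut (so a half turn about z gives the same grasp; the last joint's range is limited). The gripper opens to 85 mm and grips with 20 to 120 N. Pads are 22 mm wide; open, the fingers measure 114 mm over their backs; the gripper's body (76 mm by 85 mm) begins 54 mm behind the grasp point. The pads swing forward as they close: fully open they stand 13 mm farther back than shut.
Start: joints at [-1.436, 0.181, 1.607, -0, 1.354, -0.206], TCP at [0.192, -0.542, 0.194] pointing down, gripper open.
Joint ranges: [-2.99, 2.99], [-0.89, 2.07], [0.3, 2.58], [-1.14, 4.28], [0, 2.63], [-3.12, 3.12]. Speed limits (rad/s): [2.57, 2.57, 3.01, 3.14, 3.14, 3.14].

### API

Orientations are given as a unit quaternion [w, x, y, z].
In Python, from bench import ctrl, viewer gives the robot as it stands.
- The arm moves only by the shell command python3 -m handwheel 'ROWS' [OPENING]. ROWS is JSON, a list of rows, each an object with "travel": the shift along the tool's x, y, z as a fraction of full scale, a list of three; "dr": the turn, a rotation vector about the tool's x, y, z as a fraction of full scale, a list of three. A call has 1 to 20 rows; each row shifts and turns the pose as measured when the row begins, along the tool's axes as they then stand; what a row does not reach is not made up. Full scale, the value 1, is 150 mm for a shift and 30 degrees for a turn. A row lasts 1/12 s, in which the tool goes at most 41.7 mm and 7.16 degrees, less where a joint would pass 70% of its speed; a pose out of reach is approached as far as the arm can. A call with a number of a shift or a turn outside -1 to 1 is refused whole. A call with a gripper value outside its range is refused whole. OPENING is the opening, from -1 (shut) to 1 (fully open), set as the call begins (- or left out, the last holds). The fingers move at their own pace and stop on an object; the grip force is fixed at half the most. Time passes only in rows, so rows that do not move let the fingers close. It gives the time, the measured TCP pose, the force and the opening at its end, in the units of the state.
- ctrl.get_obs(): the state, without advancing time (a new reading comes with each control period).
- viewer.camera(name): name is "scene" or "top"; returns the picture (400x640x3 uint8, red, green, blue); there is no depth.
- viewer.get_calibration(name): a dict with "camera_matrix" (3x3 intrinsics, pixels), "R" (3x3) and "t" (3): a world point X has camera coordinates R X + t. Camera axes: x right, y down, z forward; pixel columns grow to the right and rows downward; lengths in m; the calibration is good to about 2 mm. A picture is of the moment at which its call begins. get_calibration takes no time and is no camera call.
- ctrl.hand_in(): hands the job in, once; it reports no verdict.
The state is a dict: "time_s": time; "q": joint angles; "dq": joint speeds; "joint_efforts": joint torques, N m; "eef_pos": TCP position; "eef_rot": TCP orientation; "wrist_force": force on the tool from outside, world axes, zero at the start; "torque": the same for the moment, N m; "opening": opening from 0.0 (shut) to 1.0 (fully open).
Only numpy, scipy, OpenCV 4.12 (cv2) and the standard library are available. Lean on these libraries where they do the work, as an engineer would, in place of code of your own. Each camera call takes 0.05 s, during which the arm holds its last target. There are 200 camera calls.

## Working session

There is one attempt and no reset: what is moved stays moved. The work goes in short steps, Python scripts to look and compute and a shell command to move; the robot and the scene stay as the last step left them, time stands still between calls to the robot, and variables do not carry over. Pictures are saved under pics/ and viewed, about 8 in all and at most 12, crops included, and the job is handed in when it is done.

```bash
mkdir -p pics; ls; python3 - <<'E'
from bench import ctrl, viewer
import cv2, numpy as np
for n in("scene","top"):
    im=viewer.camera(n); cv2.imwrite(f"pics/{n}0.png",im[:,:,::-1])
    c=viewer.get_calibration(n); print(n,np.round(c["camera_matrix"],1).tolist(),np.round(c["R"],3).tolist(),np.round(c["t"],3).tolist())
o=ctrl.get_obs(); print({k:np.round(v,3).tolist() for k,v in o.items()}, ctrl.grip_point_offset)
E
```

```text
pics
scene [[459.3, 0.0, 315.4], [0.0, 459.3, 197.6], [0.0, 0.0, 1.0]] [[-0.656, 0.755, -0.005], [0.596, 0.514, -0.617], [-0.463, -0.407, -0.787]] [0.337, -0.183, 1.83]
top [[505.2, 0.0, 322.5], [0.0, 505.2, 211.9], [0.0, 0.0, 1.0]] [[-0.008, -1.0, 0.02], [-0.991, 0.006, -0.131], [0.131, -0.021, -0.991]] [-0.048, 0.499, 1.568]
{'time_s': 0.1, 'q': [-1.436, 0.181, 1.608, -0.0, 1.354, -0.206], 'dq': [0.001, -0.003, -0.001, -0.001, 0.0, 0.0], 'joint_efforts': [0.0, -44.588, -35.224, -0.0, 0.004, 0.0], 'eef_pos': [0.192, -0.541, 0.194], 'eef_rot': [-0.001, 0.986, 0.17, 0.0], 'wrist_force': [0.274, 0.491, 0.507], 'torque': [0.017, -0.043, 0.022], 'opening': 1.003} 0.0187
```

View pics/scene0.png

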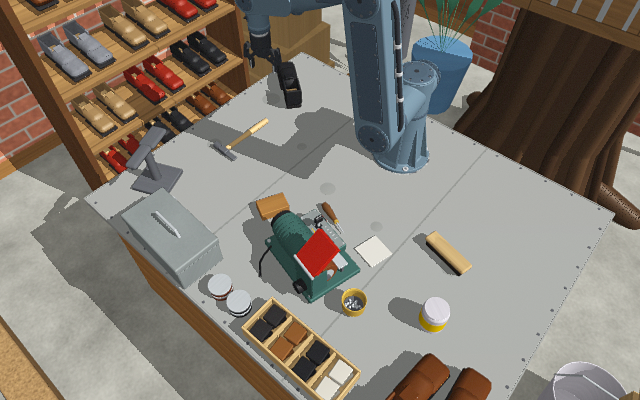

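View pics/top0.png

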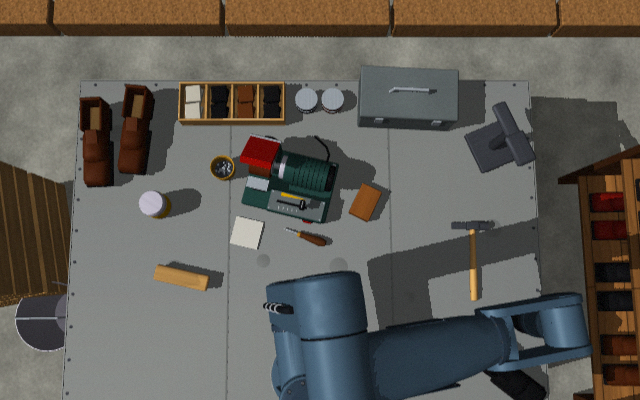

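The top view shows the sander at about (290,185), with its drum end to the left (+y) and the red hood at (262,152). I'll enlarge both views.

```bash
python3 - <<'E'
import cv2, numpy as np
a=cv2.imread("pics/top0.png")[125:235,225:355]; b=cv2.imread("pics/scene0.png")[190:310,250:380]
a=cv2.resize(a,None,fx=6,fy=5.4545,interpolation=cv2.INTER_CUBIC); 
cv2.imwrite("pics/topc.png",cv2.resize(cv2.imread("pics/top0.png")[125:225,235:345],None,fx=6,fy=6,interpolation=cv2.INTER_CUBIC))
cv2.imwrite("pics/scenec.png",cv2.resize(cv2.imread("pics/scene0.png")[205:305,255:365],None,fx=6,fy=6,interpolation=cv2.INTER_CUBIC))
E
```

```text
(no output)
```

View pics/topc.png

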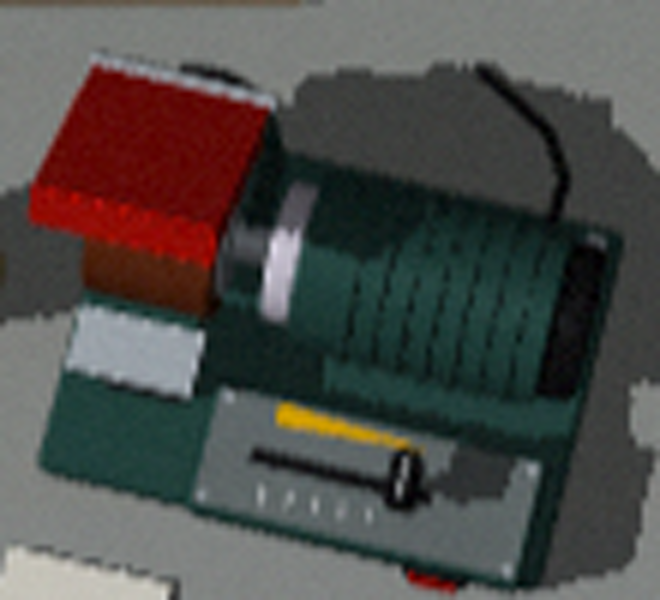

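View pics/scenec.png

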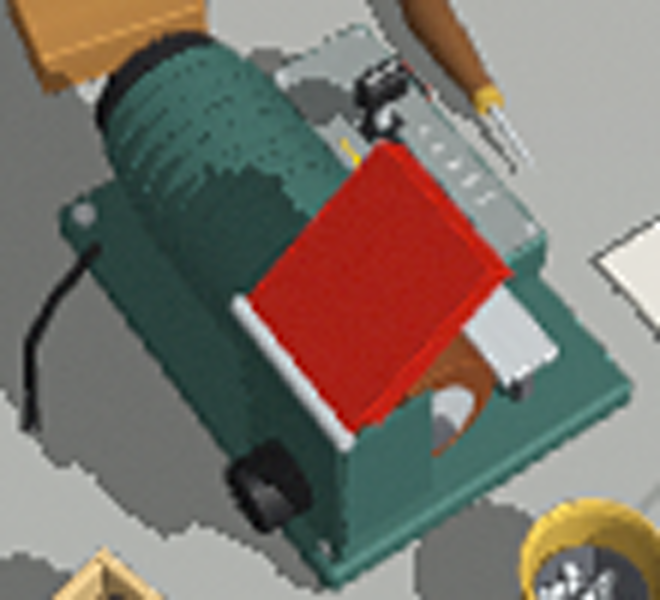

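Top crop: rest corners are at (85,305), (207,332), (193,397) and (65,370). The hinge ends are (95,58) and (275,103), the knob top is (404,478), and the lip edge runs (33,187) to (222,232). The scene crop shows the hinge (240,300) to (345,440), the lip edge (385,143) to (510,270), and the knob near (383,85). I'll fit the pose by least squares.

```bash
cat >h.py <<'E'
import numpy as np, cv2
from scipy.optimize import least_squares
from bench import viewer
C={n:viewer.get_calibration(n) for n in("top","scene")}
def proj(n,X):
    c=C[n]; p=np.asarray(c["camera_matrix"])@(np.asarray(c["R"])@X+np.asarray(c["t"])); return p[:2]/p[2]
def W(p,X):
    c,s=np.cos(p[2]),np.sin(p[2]); return np.array([p[0]+c*X[0]-s*X[1],p[1]+s*X[0]+c*X[1],X[2]])
off={"top":(235,125),"scene":(255,205)}
px=lambda n,u:(np.array(u)+.5)/6-.5+off[n]
E
python3 - <<'E'
from h import *
fix=[("top",(85,305),(-19,122,93)),("top",(207,332),(-19,56,93)),("top",(193,397),(-53,56,93)),("top",(65,370),(-53,122,93)),
("top",(95,58),(88,134,167)),("top",(275,103),(88,44,167)),
("scene",(240,300),(88,44,167)),("scene",(345,440),(88,134,167)),("scene",(555,350),(-53,122,93))]
lip=[("top",(33,187),134),("top",(222,232),44),("scene",(385,143),44),("scene",(510,270),134)]
def L(a,y): return np.array([88-112*np.cos(a),y,164+112*np.sin(a)])/1e3
def r(p):
    o=[proj(n,W(p,np.array(X)/1e3))-px(n,u) for n,u,X in fix]
    o+=[proj(n,W(p,L(p[3],y)))-px(n,u) for n,u,y in lip]
    o+=[proj("top",W(p,np.array([-.070,-.065+p[4],.114])))-px("top",(404,478))]
    return np.ravel(o)
s=least_squares(r,[.6,.1,0,.8,0],loss="soft_l1"); p=s.x
print(p.round(4)); print(r(p).reshape(-1,2).round(1).tolist())
print("knob",W(p,[-.07,-.065+p[4],.102]),"3rd",W(p,[-.07,-.065+.048,.102]),"lip",W(p,L(p[3],89)*[1,1,1]),"closed",W(p,L(0,89)))
np.save("pose.npy",p)
for n in off:
  print(n,proj(n,W(p,[-.07,-.065+p[4],.114])), px(n,(383,85)))
E
```

```text
[ 0.5958  0.0541 -0.247   0.6953  0.004 ]
[[-0.4, -0.8], [0.1, -0.2], [-0.4, -0.5], [0.1, -1.1], [0.1, -0.2], [-0.4, -0.6], [0.3, -0.5], [0.2, -1.4], [0.9, -1.1], [-0.4, 0.3], [-0.7, 0.4], [0.1, -1.5], [-2.1, -0.8], [0.1, -0.6]]
knob [0.51300398 0.01201023 0.102     ] 3rd [0.52376743 0.05470132 0.102     ] lip [0.61949627 0.13988289 0.23574882] closed [0.59428582 0.14623905 0.164     ]
top [302.0408238  203.66380688] [298.41666667 138.75      ]
scene [318.33344046 215.79329678] [318.41666667 218.75      ]
```

```bash
cat >>h.py <<'E'
from bench import ctrl
from scipy.spatial.transform import Rotation as Ro
P=np.load("pose.npy") if __import__("os").path.exists("pose.npy") else None
def st(*tgts):
    o=ctrl.get_obs(); R=Ro.from_quat(np.roll(o["eef_rot"],-1)).as_matrix(); e=np.array(o["eef_pos"])
    c,s=np.cos(P[2]),np.sin(P[2]); S=np.array([[c,s,0],[-s,c,0],[0,0,1]])
    print("t",round(o["time_s"],2),"sander mm",(S@(e-[P[0],P[1],0])*1e3).round(1),"F sander",(S@o["wrist_force"]).round(1),"op",round(o["opening"],2))
    d=R.T@S.T; print("axes(tool in sander)",(S@R).round(2).tolist()," turn left",(Ro.from_matrix(d).as_rotvec()).round(2))
    for T in tgts:
        w=W(P,np.array(T)/1e3); print("travel to",T,(R.T@(w-e)/.15).round(3))
E
python3 -m handwheel '[{"travel":[0,0,-0.13],"dr":[0,0,0.225]},{"travel":[0,0,-0.13],"dr":[0,0,0.225]},{"travel":[0,0,-0.13],"dr":[0,0,0.225]},{"travel":[0,0,-0.13],"dr":[0,0,0.225]},{"travel":[0,0,-0.13],"dr":[0,0,0.225]},{"travel":[0,0,0],"dr":[0,0,0]}]' -1
python3 -c "
from h import *
st((-70,-105,280))"
```

```text
time_s: 0.6
eef_pos: [0.1916, -0.5381, 0.2893]
eef_rot: [-0.007, 0.99, -0.138, -0.002]
wrist_force: [-0.6, -0.1, 0.8]
opening: 0.143
t 0.6 sander mm [-247.1 -673.1  289.3] F sander [-0.6 -0.2  0.8] op 0.14
axes(tool in sander) [[1.0, -0.03, -0.01], [-0.03, -1.0, 0.01], [-0.01, -0.01, -1.0]]  turn left [ 3.13 -0.05 -0.01]
travel to (-70, -105, 280) [ 1.07  -3.819  0.104]
```

```bash
python3 -m handwheel '[{"travel":[0.067,-0.239,0],"dr":[0,0,0.01]},{"travel":[0.067,-0.239,0],"dr":[0,0,0.01]},{"travel":[0.067,-0.239,0],"dr":[0,0,0.01]},{"travel":[0.067,-0.239,0],"dr":[0,0,0.01]},{"travel":[0.067,-0.239,0],"dr":[0,0,0.01]},{"travel":[0.067,-0.239,0],"dr":[0,0,0]},{"travel":[0.067,-0.239,0],"dr":[0,0,0]},{"travel":[0.067,-0.239,0],"dr":[0,0,0]},{"travel":[0.067,-0.239,0],"dr":[0,0,0]},{"travel":[0.067,-0.239,0],"dr":[0,0,0]},{"travel":[0.067,-0.239,0],"dr":[0,0,0]},{"travel":[0.067,-0.239,0],"dr":[0,0,0]},{"travel":[0.067,-0.239,0],"dr":[0,0,0]},{"travel":[0.067,-0.239,0],"dr":[0,0,0]},{"travel":[0,0,0],"dr":[0,0,0]},{"travel":[0,0,0],"dr":[0,0,0]}]' 
python3 -c "
from h import *
st((-70,-105,200),(-70,-105,98))"
```

```text
time_s: 1.93
eef_pos: [0.4728, -0.071, 0.2791]
eef_rot: [-0.013, 0.991, -0.134, -0.008]
wrist_force: [-0.4, 0.0, 0.2]
opening: -0.003
t 1.93 sander mm [ -88.7 -151.3  279.1] F sander [-0.4 -0.1  0.2] op -0.0
axes(tool in sander) [[1.0, -0.02, -0.02], [-0.02, -1.0, 0.02], [-0.02, -0.02, -1.0]]  turn left [ 3.12 -0.03 -0.03]
travel to (-70, -105, 200) [ 0.128 -0.299  0.532]
travel to (-70, -105, 98) [ 0.141 -0.284  1.212]
```

```bash
python3 -m handwheel '[{"travel":[0.07,-0.15,0],"dr":[-0.04,0.04,-0.04]},{"travel":[0.07,-0.15,0],"dr":[0,0,0]},{"travel":[0,0,0.17],"dr":[0,0,0]},{"travel":[0,0,0.17],"dr":[0,0,0]},{"travel":[0,0,0.17],"dr":[0,0,0]},{"travel":[0,0,0.17],"dr":[0,0,0]},{"travel":[0,0,0.17],"dr":[0,0,0]},{"travel":[0,0,0.17],"dr":[0,0,0]},{"travel":[0,0,0],"dr":[0,0,0]},{"travel":[0,0,0],"dr":[0,0,0]}]' 
python3 - <<'E'
from h import *
st((-70,-105,98))
a=viewer.camera("top")[:,:,::-1][145:225,255:365];b=viewer.camera("scene")[:,:,::-1][185:265,255:365]
cv2.imwrite("pics/near1.png",cv2.resize(np.vstack([a,b])[:],None,fx=3.7,fy=3.7,interpolation=cv2.INTER_CUBIC))
E
```

```text
time_s: 2.77
eef_pos: [0.5014, -0.0382, 0.1155]
eef_rot: [0.0, 0.993, -0.12, -0.001]
wrist_force: [0.8, -0.6, 0.2]
opening: -0.001
t 2.77 sander mm [ -69.  -112.6  115.5] F sander [ 0.9 -0.4  0.2] op -0.0
axes(tool in sander) [[1.0, 0.01, -0.0], [0.01, -1.0, -0.0], [-0.0, 0.0, -1.0]]  turn left [-3.14 -0.01  0.  ]
travel to (-70, -105, 98) [-0.006 -0.051  0.117]
```

View pics/near1.png

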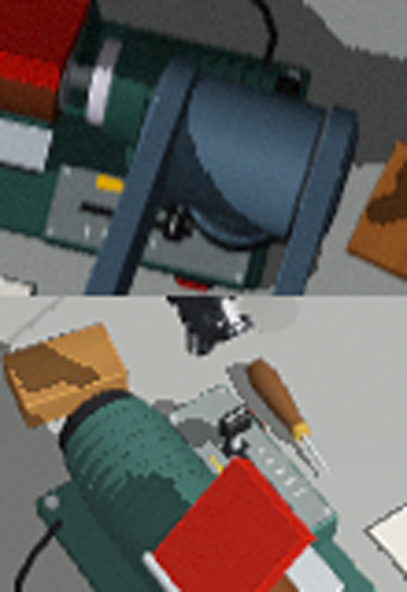

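The knob shows clear of the fingers in both views; in the scene view the fingertips are near (310,201). I'll check that projection and lower to knob height.

```bash
python3 -c "
from h import *
print(proj('scene',np.array([.5014,-.0382,.1155])))"
python3 -m handwheel '[{"travel":[0,0,0.06],"dr":[0,0,0.01]},{"travel":[0,0,0.06],"dr":[0,0,0]},{"travel":[0,-0.07,0],"dr":[0,0,0]},{"travel":[0,0,0],"dr":[0,0,0]},{"travel":[0,0,0],"dr":[0,0,0]}]'
python3 -c "
from h import *
st((-70,-83,98))"
```

```text
[309.1395886  205.34826282]
time_s: 3.28
eef_pos: [0.509, -0.0289, 0.1025]
eef_rot: [0.001, 0.992, -0.123, 0.005]
wrist_force: [0.4, 0.8, 0.0]
opening: -0.0
t 3.28 sander mm [ -63.9 -101.7  102.5] F sander [0.2 0.9 0. ] op -0.0
axes(tool in sander) [[1.0, 0.0, 0.01], [0.0, -1.0, -0.0], [0.01, 0.0, -1.0]]  turn left [-3.14 -0.   -0.02]
travel to (-70, -83, 98) [-0.041 -0.125  0.029]
```

```bash

python3 -m handwheel '[{"travel":[-0.04,0,0.03],"dr":[0,0,0]},{"travel":[0,0,0],"dr":[0,0,0]}]'
python3 -m handwheel '[{"travel":[0,-0.03,0],"dr":[0,0,0]},{"travel":[0,-0.03,0],"dr":[0,0,0]},{"travel":[0,0,0],"dr":[0,0,0]}]'
python3 -c "
from h import *
st((-70,-83,98))"
```

```text
time_s: 3.45
eef_pos: [0.5035, -0.0269, 0.0983]
eef_rot: [0.001, 0.993, -0.122, 0.005]
wrist_force: [-0.8, 0.5, 0.5]
opening: 0.001
time_s: 3.7
eef_pos: [0.5056, -0.0173, 0.0986]
eef_rot: [0.001, 0.993, -0.122, 0.006]
wrist_force: [0.1, -0.1, 0.3]
opening: 0.001
t 3.7 sander mm [-70.  -91.3  98.6] F sander [ 0.1 -0.1  0.3] op 0.0
axes(tool in sander) [[1.0, 0.0, 0.01], [0.0, -1.0, -0.0], [0.01, 0.0, -1.0]]  turn left [-3.14 -0.   -0.02]
travel to (-70, -83, 98) [-0.    -0.055  0.004]
```

```bash
cat >>h.py <<'E'
def br():
    o=ctrl.get_obs(); c,s=np.cos(P[2]),np.sin(P[2]); S=np.array([[c,s,0],[-s,c,0],[0,0,1]])
    print(round(o["time_s"],2),(S@(np.array(o["eef_pos"])-[P[0],P[1],0])*1e3).round(1),"F",(S@o["wrist_force"]).round(1))
E
b(){ python3 -c "from h import *; br()"; }
python3 -m handwheel '[{"travel":[0,-0.014,0],"dr":[0,0,0]},{"travel":[0,0,0],"dr":[0,0,0]}]' >/dev/null; b
python3 -m handwheel '[{"travel":[0,-0.014,0],"dr":[0,0,0]},{"travel":[0,0,0],"dr":[0,0,0]}]' >/dev/null; b
python3 -m handwheel '[{"travel":[0,-0.014,0],"dr":[0,0,0]},{"travel":[0,0,0],"dr":[0,0,0]}]' >/dev/null; b
python3 -m handwheel '[{"travel":[0,-0.014,0],"dr":[0,0,0]},{"travel":[0,0,0],"dr":[0,0,0]}]' >/dev/null; b
python3 -m handwheel '[{"travel":[0,-0.014,0],"dr":[0,0,0]},{"travel":[0,0,0],"dr":[0,0,0]}]' >/dev/null; b
python3 -m handwheel '[{"travel":[0,-0.014,0],"dr":[0,0,0]},{"travel":[0,0,0],"dr":[0,0,0]}]' >/dev/null; b
python3 -m handwheel '[{"travel":[0,-0.014,0],"dr":[0,0,0]},{"travel":[0,0,0],"dr":[0,0,0]}]' >/dev/null; b
python3 -m handwheel '[{"travel":[0,-0.014,0],"dr":[0,0,0]},{"travel":[0,0,0],"dr":[0,0,0]}]' >/dev/null; b
```

```text
3.87 [-69.9 -88.6  98.8] F [-1.2 -0.3  0.3]
4.03 [-69.7 -86.2  98.8] F [-0.1  0.  -0.5]
4.2 [-69.6 -83.9  98.9] F [ 0.5 -0.   0.2]
4.37 [-69.6 -81.7  98.9] F [ 0.3  1.3 -0.5]
4.53 [-69.6 -79.5  98.8] F [0.7 1.  0.7]
4.7 [-69.6 -77.2  98.8] F [0.1 0.6 0.2]
4.87 [-69.6 -74.9  98.8] F [-0.4  0.4 -0.1]
5.03 [-69.6 -72.5  98.8] F [-0.   0.1 -0.3]
```

```bash

python3 - <<'E'
from h import *
b=viewer.camera("scene")[:,:,::-1][185:255,275:365]
cv2.imwrite("pics/near2.png",cv2.resize(b,None,fx=7,fy=7,interpolation=cv2.INTER_CUBIC))
E
```

```text
(no output)
```

View pics/near2.png

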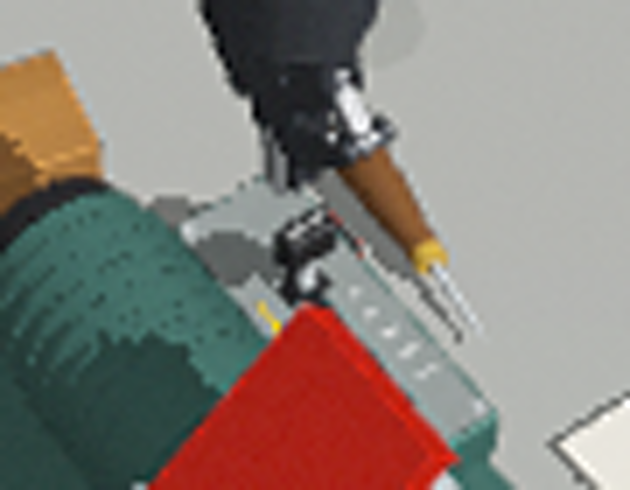

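Fingertips at about (290,180) sit just short of or against the knob at (305,235), and the lever has not visibly moved. I'll keep going in small steps and watch the force.

```bash

b(){ python3 -c "from h import *; br()"; }
python3 -m handwheel '[{"travel":[0,-0.008,0],"dr":[0,0,0]},{"travel":[0,0,0],"dr":[0,0,0]}]' >/dev/null; b
python3 -m handwheel '[{"travel":[0,-0.008,0],"dr":[0,0,0]},{"travel":[0,0,0],"dr":[0,0,0]}]' >/dev/null; b
python3 -m handwheel '[{"travel":[0,-0.008,0],"dr":[0,0,0]},{"travel":[0,0,0],"dr":[0,0,0]}]' >/dev/null; b
python3 -m handwheel '[{"travel":[0,-0.008,0],"dr":[0,0,0]},{"travel":[0,0,0],"dr":[0,0,0]}]' >/dev/null; b
python3 -m handwheel '[{"travel":[0,-0.008,0],"dr":[0,0,0]},{"travel":[0,0,0],"dr":[0,0,0]}]' >/dev/null; b
python3 -m handwheel '[{"travel":[0,-0.008,0],"dr":[0,0,0]},{"travel":[0,0,0],"dr":[0,0,0]}]' >/dev/null; b
python3 -m handwheel '[{"travel":[0,-0.008,0],"dr":[0,0,0]},{"travel":[0,0,0],"dr":[0,0,0]}]' >/dev/null; b
python3 -m handwheel '[{"travel":[0,-0.008,0],"dr":[0,0,0]},{"travel":[0,0,0],"dr":[0,0,0]}]' >/dev/null; b
```

```text
5.25 [-69.6 -71.3  98.8] F [ 0.8  0.4 -0.4]
5.42 [-69.6 -70.1  98.8] F [0.7 0.7 0.2]
5.58 [-69.6 -68.8  98.8] F [ 0.3 -0.5 -0.9]
5.75 [-69.6 -67.4  98.8] F [ 0.6 -1.2 -0.4]
5.92 [-69.6 -66.1  98.8] F [ 0.   0.5 -0.5]
6.08 [-69.6 -64.8  98.8] F [-0.6  0.   0.1]
6.25 [-69.6 -63.5  98.8] F [ 0.7  0.6 -0.9]
6.42 [-69.6 -62.1  98.8] F [ 0.4  0.1 -0.6]
```

```bash

python3 - <<'E'
from h import *
b=viewer.camera("scene")[:,:,::-1][195:245,290:350]; a=viewer.camera("top")[:,:,::-1][175:225,280:340]
cv2.imwrite("pics/near3.png",cv2.resize(np.hstack([b,a]),None,fx=6.6,fy=6.6,interpolation=cv2.INTER_CUBIC))
for n in C: print(n,proj(n,ctrl.get_obs()["eef_pos"]), [proj(n,W(P,[-.07,-.065+l,.114])).round(1).tolist() for l in (.0,.01,.02,.034,.048)])
E
```

```text
top [302.55462818 204.37094169] [[303.3, 204.0], [300.1, 203.2], [296.9, 202.4], [292.4, 201.3], [287.8, 200.2]]
scene [318.02859035 218.317011  ] [[317.6, 215.0], [319.4, 217.0], [321.2, 219.1], [323.7, 222.0], [326.2, 224.9]]
```

View pics/near3.png

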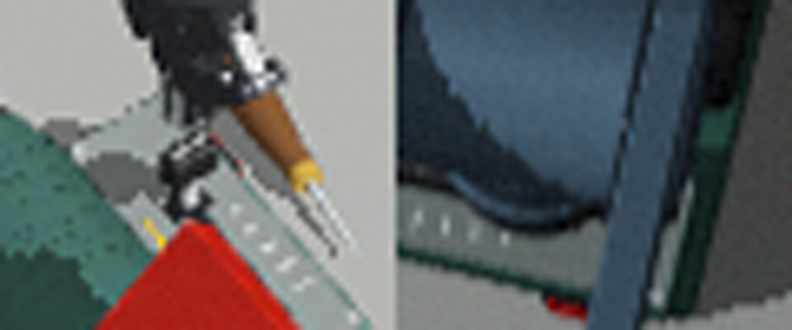

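The knob is at about (319,218) and hides the fingertips behind it. I'll compare its position numerically with the first scene image.

```bash
cat >>h.py <<'E'
def lev(show=None):
    A=cv2.imread("pics/scene0.png"); B=np.ascontiguousarray(viewer.camera("scene")[:,:,::-1])
    k=8; up=lambda I,x0,y0,x1,y1: cv2.resize(I[y0:y1,x0:x1],None,fx=k,fy=k,interpolation=cv2.INTER_CUBIC)
    T=up(A,315,217,325,229); S=up(B,309,211,345,245)
    m=cv2.matchTemplate(S,T,cv2.TM_CCOEFF_NORMED); _,v,_,l=cv2.minMaxLoc(m)
    d=np.array(l)/k-[6,6]; print("shift px",d,"score",round(v,3))
    g=(proj("scene",W(P,[-.07,-.017,.1]))-proj("scene",W(P,[-.07,-.065,.1])))/48
    print("lever moved mm",(d@g/(g@g)).round(1), "perp px",np.cross(g,d)/np.linalg.norm(g))
    if show: cv2.imwrite(show,cv2.resize(np.hstack([A[205:240,300:345],B[205:240,300:345]]),None,fx=8,fy=8,interpolation=cv2.INTER_CUBIC))
E
python3 -W ignore -c "
from h import *
lev('pics/near4.png')"
```

```text
shift px [0. 0.] score 0.992
lever moved mm 0.0 perp px 0.0
```

View pics/near4.png

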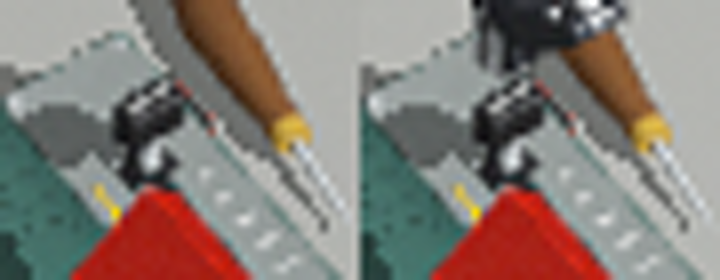

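```bash
python3 -c "
from h import *
for z in (.194,.181,.2): print(z,[proj(n,np.array([.192,-.5415,z])).round(1) for n in C])
print(proj('scene',np.zeros(3)))
A=cv2.imread('pics/scene0.png')[50:120,250:320];B=viewer.camera('scene')[:,:,::-1][165:235,270:340]
cv2.imwrite('pics/cmp.png',cv2.resize(np.hstack([A,B]),None,fx=5.7,fy=5.7,interpolation=cv2.INTER_CUBIC))"
```

```text
0.194 [array([500., 312.]), array([265. ,  79.3])]
0.181 [array([498.3, 311.7]), array([265.3,  82. ])]
0.2 [array([500.8, 312.2]), array([264.9,  78.1])]
[400.10939362 151.79625444]
```

View pics/cmp.png

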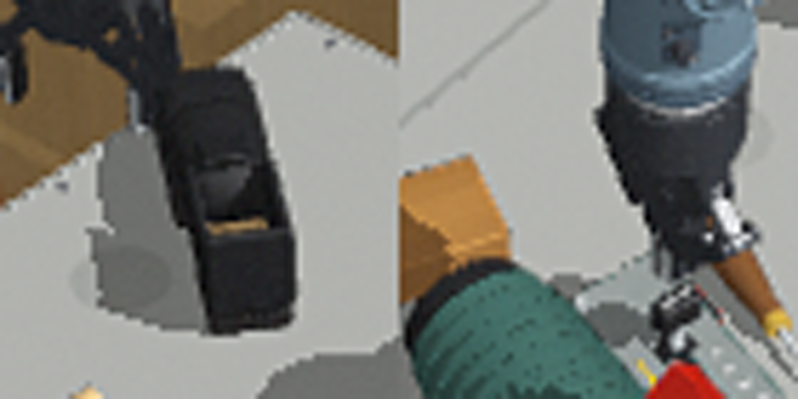

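The fingertips look higher in the scene view than the reported TCP suggests, and the knob hasn't been touched. I'll back off and check height by touching the flat console top (62 mm) lightly.

```bash

b(){ python3 -c "from h import *; br()"; }
python3 -m handwheel '[{"travel":[0,0.14,0],"dr":[0,0,0]},{"travel":[0,0.14,0],"dr":[0,0,0]},{"travel":[0,0,0],"dr":[0,0,0]},{"travel":[0,0,0.07],"dr":[0,0,0]},{"travel":[0,0,0.05],"dr":[0,0,0]},{"travel":[0,0,0],"dr":[0,0,0]}]' >/dev/null; b
python3 -m handwheel '[{"travel":[0,0,0.03],"dr":[0,0,0]},{"travel":[0,0,0],"dr":[0,0,0]}]' >/dev/null; b
python3 -m handwheel '[{"travel":[0,0,0.02],"dr":[0,0,0]},{"travel":[0,0,0],"dr":[0,0,0]}]' >/dev/null; b
python3 - <<'E'
from h import *
b=viewer.camera("scene")[:,:,::-1][180:240,285:345]
cv2.imwrite("pics/near5.png",cv2.resize(b,None,fx=8,fy=8,interpolation=cv2.INTER_CUBIC))
print(proj("scene",ctrl.get_obs()["eef_pos"]))
E
```

```text
7.12 [ -68.8 -104.5   79.7] F [ 0.5 -1.1 -0.5]
7.28 [ -69.7 -103.3   73.5] F [ 0.   0.5 -0.2]
7.45 [ -70.  -102.4   69.7] F [ 0.3  0.3 -0.7]
[311.21902365 215.30109651]
```

View pics/near5.png

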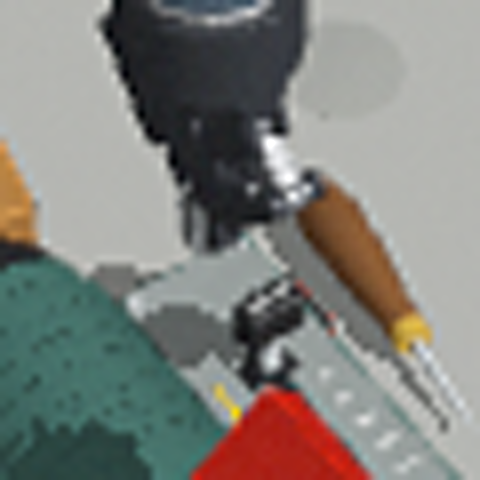

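The tip is seen at about (311,211) against (311,215) projected, which is roughly 20 mm high. I'll keep descending to find the touch.

```bash

b(){ python3 -c "from h import *; br()"; }
python3 -m handwheel '[{"travel":[0,0,0.02],"dr":[0,0,0]},{"travel":[0,0,0],"dr":[0,0,0]}]' >/dev/null; b
python3 -m handwheel '[{"travel":[0,0,0.012],"dr":[0,0,0]},{"travel":[0,0,0],"dr":[0,0,0]}]' >/dev/null; b
python3 -m handwheel '[{"travel":[0,0,0.012],"dr":[0,0,0]},{"travel":[0,0,0],"dr":[0,0,0]}]' >/dev/null; b
python3 -m handwheel '[{"travel":[0,0,0.012],"dr":[0,0,0]},{"travel":[0,0,0],"dr":[0,0,0]}]' >/dev/null; b
python3 -m handwheel '[{"travel":[0,0,0.012],"dr":[0,0,0]},{"travel":[0,0,0],"dr":[0,0,0]}]' >/dev/null; b
```

```text
7.67 [ -69.4 -102.1   67.2] F [-0.1  0.3 -0.2]
7.83 [ -69.1 -102.1   65.4] F [-0.4  0.7  0. ]
8.0 [ -68.9 -102.2   63.6] F [1.4 0.4 0.4]
8.17 [ -68.7 -102.2   61.8] F [-0.2  0.5 -0.4]
8.33 [ -68.6 -102.3   59.8] F [-0.2 -0.7 -1. ]
```

```bash

b(){ python3 -c "from h import *; br()"; }
python3 -m handwheel '[{"travel":[0,0,0.014],"dr":[0,0,0]},{"travel":[0,0,0],"dr":[0,0,0]}]' >/dev/null; b
python3 -m handwheel '[{"travel":[0,0,0.012],"dr":[0,0,0]},{"travel":[0,0,0],"dr":[0,0,0]}]' >/dev/null; b
python3 -m handwheel '[{"travel":[0,0,0.012],"dr":[0,0,0]},{"travel":[0,0,0],"dr":[0,0,0]}]' >/dev/null; b
python3 -m handwheel '[{"travel":[0,0,0.012],"dr":[0,0,0]},{"travel":[0,0,0],"dr":[0,0,0]}]' >/dev/null; b
python3 -m handwheel '[{"travel":[0,0,0.012],"dr":[0,0,0]},{"travel":[0,0,0],"dr":[0,0,0]}]' >/dev/null; b
python3 -m handwheel '[{"travel":[0,0,0.012],"dr":[0,0,0]},{"travel":[0,0,0],"dr":[0,0,0]}]' >/dev/null; b
python3 -W ignore - <<'E'
from h import *
print(ctrl.get_obs()["opening"], ctrl.get_obs()["q"])
print([a for a in dir(ctrl) if a[0]!='_'],[a for a in dir(viewer) if a[0]!='_'])
b=viewer.camera("scene")[:,:,::-1][180:240,285:345]; t=viewer.camera("top")[:,:,::-1][170:230,280:340]
cv2.imwrite("pics/near6.png",cv2.resize(np.hstack([b,t]),None,fx=6.6,fy=6.6,interpolation=cv2.INTER_CUBIC))
print(proj("scene",ctrl.get_obs()["eef_pos"]))
E
```

```text
8.5 [ -68.6 -102.3   57.5] F [0.2 0.6 0.8]
8.67 [ -68.7 -102.3   55.5] F [-0.4 -0.4 -0. ]
8.83 [ -68.6 -102.3   53.5] F [0.  0.2 0.3]
9.0 [ -68.6 -102.3   51.4] F [ 0.  -0.4 -0.2]
9.17 [ -68.5 -102.3   49.5] F [ 0.4  0.1 -0.2]
9.33 [ -68.5 -102.3   47.5] F [-0.6 -1.3 -0.4]
-0.0003286838299356343 [-2.91760122e-01  2.07035935e-01  1.90665843e+00  2.66643016e-04
  1.01441603e+00  1.52044948e+00]
['MotionError', 'get_obs', 'grip_point_offset', 'hand_in'] ['camera', 'get_calibration']
[310.97494791 219.3636161 ]
```

View pics/near6.png

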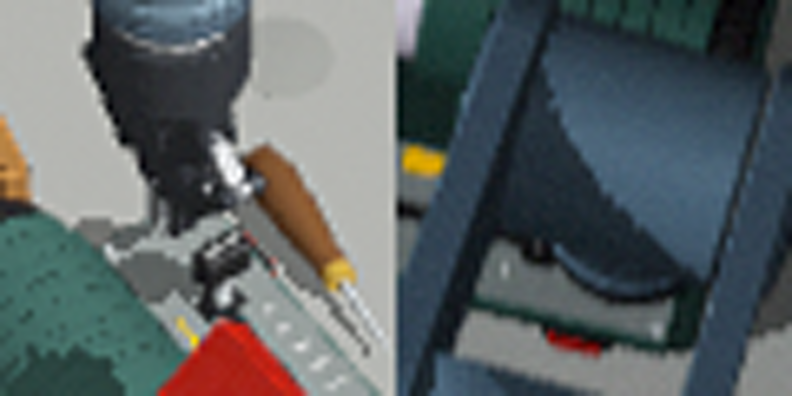

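The tip still sits about 4 px (roughly 19 mm) above the projected TCP. So the earlier pass went over the knob. A few more steps to the touch.

```bash

b(){ python3 -c "from h import *; br()"; }
python3 -m handwheel '[{"travel":[0,0,0.009],"dr":[0,0,0]},{"travel":[0,0,0],"dr":[0,0,0]}]' >/dev/null; b
python3 -m handwheel '[{"travel":[0,0,0.009],"dr":[0,0,0]},{"travel":[0,0,0],"dr":[0,0,0]}]' >/dev/null; b
python3 -m handwheel '[{"travel":[0,0,0.009],"dr":[0,0,0]},{"travel":[0,0,0],"dr":[0,0,0]}]' >/dev/null; b
python3 -m handwheel '[{"travel":[0,0,0.009],"dr":[0,0,0]},{"travel":[0,0,0],"dr":[0,0,0]}]' >/dev/null; b

```

```text
9.6 [ -68.1 -102.3   46.4] F [ 0.2  0.  -0.3]
9.77 [ -68.  -102.3   45. ] F [-0.  -1.2 -0. ]
9.93 [ -67.9 -102.3   43.6] F [-0.7  0.1  0.3]
10.1 [ -67.9 -102.3   42. ] F [-1.1  0.7 -0.4]
```

```bash

b(){ python3 -c "from h import *; br()"; }
python3 -m handwheel '[{"travel":[0,0,0.008],"dr":[0,0,0]},{"travel":[0,0,0],"dr":[0,0,0]}]' >/dev/null; b
python3 -m handwheel '[{"travel":[0,0,0.008],"dr":[0,0,0]},{"travel":[0,0,0],"dr":[0,0,0]}]' >/dev/null; b
python3 -m handwheel '[{"travel":[0,0,0.008],"dr":[0,0,0]},{"travel":[0,0,0],"dr":[0,0,0]}]' >/dev/null; b
python3 -m handwheel '[{"travel":[0,0,0.008],"dr":[0,0,0]},{"travel":[0,0,0],"dr":[0,0,0]}]' >/dev/null; b

```

```text
10.27 [ -67.9 -102.3   40.7] F [-0.6  0.2  0.2]
10.43 [ -68.  -102.3   39.3] F [-1.   0.1 -1. ]
10.6 [ -67.9 -102.3   38. ] F [0.3 0.2 1.1]
10.77 [ -67.9 -102.3   36.6] F [-0.5 -0.1  0.1]
```

```bash

python3 -W ignore - <<'E'
from h import *
A=cv2.imread("pics/scene0.png").astype(int).sum(2)//3; B=viewer.camera("scene").astype(int).sum(2)//3
print(proj("scene",ctrl.get_obs()["eef_pos"]))
lev()
for r in range(200,228): print(r,''.join(('#' if B[r,c]<75 else '+' if B[r,c]<120 else 'o') if abs(A[r,c]-B[r,c])>25 else ('.' if A[r,c]>100 else ',') for c in range(295,335)))
print(A[222,308:320],B[222,308:320])
E
```

```text
[310.89293213 221.27253148]
shift px [0. 0.] score 0.991
lever moved mm 0.0 perp px 0.0
200 ......o##################o..............
201 .......##################o..............
202 .......+##############oo#+...,,.........
203 ........##############+o#+..,,,,........
204 ........o++###########ooo.,,,,,,,.......
205 ..........+###########oooo,,,,,,,,......
206 ...........###########.ooo.,,,,,,,,.....
207 ...........##########+#oooo#,,,,,,,,....
208 ...........+###########.ooo#,,,,,,,,....
209 ............#+##########ooo++o,,,,,,....
210 ............o########o##.ooo#+,,,,,,,,..
211 ............+########+##.ooo.,,,,,,,,,..
212 ............o#+########++.....,,,,,,,,..
213 ............+#+##########o.....,,,,,,,,.
214 .........,+++#+#######++..,.....,,,,,,,,
215 ,,,....,+++++#++####...,,.,,....,,,,,,,,
216 ,,,...++++++++.###++.,,,..,,,....,,,,,,,
217 ,,,,,..+++++++.+#+..,,..,,,,,.....,,,,,,
218 ,,,,,,....,..,.....,,..,,,,,,,.....,,,,,
219 ,,,,,,....,,,,,....,,,,,,,,,..,.....,,,,
220 ,,,,,,,,,,,,,,,,,..,,,,,,,,,..,......,,.
221 ,,,,,,,,,,,,,,,,,,,,,,,,,,,...........,.
222 ,,,,,,,,,,,,,,,,,,,,,,,,..............,,
223 ,,,,,,,,,,,,,,,,,,,,,,,.................
224 ,,,,,,,,,,,,,,,,.,,,,,,..,,.............
225 ,,,,,,,,,,,.,,,...,.,,,..,,.............
226 ,,,,,,,,,,,,.......,,,,.,,..............
227 ,,,,,,,,,,,,,.......,,,,,,..............
[ 93  93  93  93  94  93  50  16  30  38  43 126] [ 96  94  95  94  94  95  54  17  30  39  45 129]
```

```bash
cat >>h.py <<'E'
def ray(n,u,z):
    c=C[n];R=np.asarray(c["R"]);o=-R.T@np.asarray(c["t"]);d=R.T@np.linalg.inv(c["camera_matrix"])@np.array([u[0],u[1],1.])
    w=o+d*(z-o[2])/d[2]; cs,s=np.cos(P[2]),np.sin(P[2]); q=w[:2]-P[:2]
    return (np.array([cs*q[0]+s*q[1],-s*q[0]+cs*q[1]])*1e3).round(1)
E
python3 - <<'E'
from h import *
for z in(.0366,.056,.062,.07): print(z,ray("scene",(311,217.5),z))
# feature cross-checks, scene vs fit: console back corners, slot, ticks
for X in [(-105,-130,62),(-35,-130,62),(-105,50,62),(-100,137.5,20)]: print(X,[proj(n,W(P,np.array(X)/1e3)).round(1).tolist() for n in C])
E
python3 -c "
import cv2;A=cv2.imread('pics/scene0.png').astype(int).sum(2)//3
for r in range(205,232): print(r,' '.join('%3d'%v for v in A[r,295:330]))"
```

```text
0.0366 [ -77.2 -115.4]
0.056 [ -69.5 -103.8]
0.062 [ -67.1 -100.2]
0.07 [-64.  -95.4]
(-105, -130, 62) [[321.2, 222.2], [315.1, 206.6]]
(-35, -130, 62) [[326.5, 200.6], [298.2, 216.1]]
(-105, 50, 62) [[265.0, 208.5], [346.8, 242.8]]
(-100, 137.5, 20) [[240.0, 202.3], [361.4, 269.4]]
205 176 176 177 176 176 177 176 176 177 176 176 176 177 177 176 177 176 177 177 177 178 101 105 109 110 110  71  45  59  73  82  85  90  89 101
206 177 176 175 177 176 176 176 177 175 176 177 176 176 177 175 176 176 176 177 177 180 175 106 109 111 111 109  41  59  70  79  86  88  90  87
207 176 176 177 176 177 177 176 176 176 176 176 177 176 177 176 176 176 176 176 176 178 178 102 109 108 111 112  55  51  64  72  83  86  92  90
208 177 177 175 176 176 176 177 175 176 177 176 176 177 176 177 176 177 177 178 179 180 180 175 106 108 111 111  73  46  57  70  77  86  92  94
209 176 177 176 176 176 176 176 177 176 176 176 176 176 176 177 177 179 179 121 138 144 161 179 104 107 110 111 109  39  51  62  74  79  88  92
210 176 176 175 176 175 177 176 177 177 177 176 175 177 178 178 178 121 123 152 172 184 124 181 
[... 2371 characters left out ...]
  95  93  92  87  88  86  86  85  85 133 158 154 152 152 154 150  66  26  33  46  31  41 111 161 156 154 175 155 153 154 154
228  96  95  94  91  90  75  95  94  92  90  86  84  82  88 128 156 140 161 152 155 152  51 105 128  91  50  51 115 159 156 158 151 149 154 155
229  94  91  92  95  95  94  96  95  94  93  80  80  85  81  70 141 154 159 158 155 158 156 100  86  86  79  82  91 139 157 152 154 194 193 153
230  90  94  95  96  96  76  85  97  92  90  89  86  85  85  73  92 157 159 159 161 155 128  71  72  78  87  79  80  86 159 153 153 174 159 153
231  95  95  95  75  95  94  91  91  83  94  93  92  89  85  81  80 112 157 162 153 119  81  67  72  73  70  88  78  81 112 161 155 156 152 151
```

The scene ray at z = 62 mm for the seen tip lands exactly at the TCP's x and y, so touch should be imminent. A few more 1 mm steps.

```bash

b(){ python3 -c "from h import *; br()"; }
python3 -m handwheel '[{"travel":[0,0,0.008],"dr":[0,0,0]},{"travel":[0,0,0],"dr":[0,0,0]}]' >/dev/null; b
python3 -m handwheel '[{"travel":[0,0,0.008],"dr":[0,0,0]},{"travel":[0,0,0],"dr":[0,0,0]}]' >/dev/null; b
python3 -m handwheel '[{"travel":[0,0,0.008],"dr":[0,0,0]},{"travel":[0,0,0],"dr":[0,0,0]}]' >/dev/null; b
python3 -m handwheel '[{"travel":[0,0,0.008],"dr":[0,0,0]},{"travel":[0,0,0],"dr":[0,0,0]}]' >/dev/null; b
python3 -W ignore - <<'E'
from h import *
A=cv2.imread("pics/scene0.png").astype(int).sum(2)//3; B=viewer.camera("scene").astype(int).sum(2)//3
print(proj("scene",ctrl.get_obs()["eef_pos"]))
for r in range(208,224): print(r,''.join(('#' if B[r,c]<75 else '+' if B[r,c]<120 else 'o') if abs(A[r,c]-B[r,c])>25 else ('.' if A[r,c]>100 else ',') for c in range(295,335)))
E
```

```text
11.03 [ -67.6 -102.3   35.6] F [ 0.3  0.4 -0.1]
11.2 [ -67.5 -102.3   34.4] F [-0.7  0.6 -0.2]
11.37 [ -67.5 -102.3   33. ] F [-0.6 -0.6  1. ]
11.53 [ -67.5 -102.3   31.7] F [ 0.2 -0.8 -0.2]
[310.82994443 222.15834568]
208 ..........o##########+#oooo#,,,,,,,,....
209 ...........+###########.ooo#,,,,,,,,....
210 ............#+#######+##ooo+,o,,,,,,,,..
211 ............+########o##.ooo#,,,,,,,,,..
212 ............+########+##+ooo..,,,,,,,,..
213 ............+#+########+++o....,,,,,,,,.
214 .........,+++#+###########,.....,,,,,,,,
215 ,,,....,+++++#++######+#,.,,....,,,,,,,,
216 ,,,...+++++++#+#####.,,,..,,,....,,,,,,,
217 ,,,,,+o+++++++.###+.,,..,,,,,.....,,,,,,
218 ,,,,,,....,..,.+++.,,..,,,,,,,.....,,,,,
219 ,,,,,,....,,,,,....,,,,,,,,,..,.....,,,,
220 ,,,,,,,,,,,,,,,,,..,,,,,,,,,..,......,,.
221 ,,,,,,,,,,,,,,,,,,,,,,,,,,,...........,.
222 ,,,,,,,,,,,,,,,,,,,,,,,,..............,,
223 ,,,,,,,,,,,,,,,,,,,,,,,.................
```

```bash

b(){ python3 -c "from h import *; br()"; }
python3 -m handwheel '[{"travel":[-0.05,0,0],"dr":[0,0,0]},{"travel":[0,0,0],"dr":[0,0,0]}]' >/dev/null; b
python3 -m handwheel '[{"travel":[0,0,0.01],"dr":[0,0,0]},{"travel":[0,0,0],"dr":[0,0,0]}]' >/dev/null; b
python3 -m handwheel '[{"travel":[0,0,0.01],"dr":[0,0,0]},{"travel":[0,0,0],"dr":[0,0,0]}]' >/dev/null; b
python3 -m handwheel '[{"travel":[0,0,0.01],"dr":[0,0,0]},{"travel":[0,0,0],"dr":[0,0,0]}]' >/dev/null; b
python3 -W ignore - <<'E'
from h import *
A=cv2.imread("pics/scene0.png").astype(int).sum(2)//3; B=viewer.camera("scene").astype(int).sum(2)//3
print(proj("scene",ctrl.get_obs()["eef_pos"]))
for r in range(206,224): print(r,''.join(('#' if B[r,c]<75 else '+' if B[r,c]<120 else 'o') if abs(A[r,c]-B[r,c])>25 else ('.' if A[r,c]>100 else ',') for c in range(295,335)))
E
```

```text
11.75 [ -75.5 -102.4   31.5] F [ 0.3 -0.6  0.1]
11.92 [ -76.  -102.3   30. ] F [0.2 0.4 0.5]
12.08 [ -75.9 -102.4   28.5] F [-0.4  0.2 -0.3]
12.25 [ -75.7 -102.4   26.9] F [-0.5 -0.9  0.2]
[312.79251202 221.83703457]
206 ............+###########.ooo,,,,,,,.....
207 .............###########.ooo+,,,,,,,....
208 .............############oooo,,,,,,,....
209 .............+###########.ooo,,,,,,,....
210 ..............#########o##ooo+o,,,,,,,..
211 ..............+########+##.ooo+,,,,,,,..
212 ..............+###########..oo,,,,,,,,..
213 ............+++#+#########+#...,,,,,,,,.
214 .........,+++++#++#########.....,,,,,,,,
215 ,,,....,+++++++#++####+#,.,,....,,,,,,,,
216 ,,,...+++++++++#.#####,,..,,,....,,,,,,,
217 ,,,,,+o++...+++++####,..,,,,,.....,,,,,,
218 ,,,,,#++..,..,.+++o,,..,,,,,,,.....,,,,,
219 ,,,,,,....,,,,,....,,,,,,,,,..,.....,,,,
220 ,,,,,,,,,,,,,,,,,..,,,,,,,,,..,......,,.
221 ,,,,,,,,,,,,,,,,,,,,,,,,,,,...........,.
222 ,,,,,,,,,,,,,,,,,,,,,,,,..............,,
223 ,,,,,,,,,,,,,,,,,,,,,,,.................
```

```bash

python3 -W ignore - <<'E'
from h import *
A=cv2.imread("pics/scene0.png").astype(int).sum(2)//3; B=viewer.camera("scene").astype(int).sum(2)//3
for r in range(205,232): print(r,' '.join('%4d'%(B[r,c]-A[r,c]) if abs(B[r,c]-A[r,c])>5 else '   .' for c in range(298,326)))
o=ctrl.get_obs(); print(o["q"],o["joint_efforts"],o["torque"])
E
```

```text
205    .    .    .    .    .    .    9    .  -65  -63 -145 -141 -143 -127 -143 -141 -143 -143  -66  -65  -43   55  126  159  -10    .    .    .
206    .    .    .    .    .    .    .    7    6  -60 -151 -143 -140 -142 -143 -145 -141 -143 -142  -73  -51   59  123  122  103  -10    .    .
207    .    .    .    .    .    .    .    6    7  -24 -157 -145 -138 -143 -141 -138 -142 -144 -133  -67  -41   -6  124  117  171   39    .    .
208    .    .    .    .    .    .    .    .    7    9 -155 -146 -142 -143 -142 -141 -121 -134 -143 -129  -52  -40   69  120  157  111  -15  -16
209    .    .    .    .    .    .    .    .    6    9  -69 -151 -119 -142 -143  -86  -82  -90 -110 -128  -50  -52   -7  125  123  201   -9    .
210    .    .    .    .    .    .    .    .    .    8    6  -83 -121  -89  -91 -119 -132 -146  -87 -124  -29  -31  -49   66   99   42   82   88
211    .    .    .    .    .    .    .    .    .    6   12  -33 -135 -118 -115 -121 -119 -122 -116 -103 -102  -67  -54  -28   40  126  118   37
212    .    .    .    .    .    .    .    .    .    7  -16  -63  -92 -105 -122 -116 -117 -11
[... 2323 characters left out ...]
 .    .    .    .    .    .    .
229    .    .    .    .    .    .    .    .    .    .    .    .    .    .    .    .    .    .    .    .    .    7    .    .    .    .    .    .
230    .    .    .    .    .    .    .    .    .    .    .    .    .    .    .    .    .    .    .    .    .    .    .    .    .    .    .    .
231    .    .    .    .    .    .    .    .    .    .    .    .    .    .    .    .    .    .    .    .    .    .    .    .    .    .    .    .
[-2.92507148e-01  2.27278581e-01  1.93402793e+00  3.13129573e-04
  9.64525780e-01  1.51962613e+00] [ 6.18648322e-03 -3.92570114e+01 -2.75783587e+01  1.18222804e-03
 -7.65043125e-02  4.09712311e-05] [-0.02040784  0.00126088 -0.00452188]
```

```bash
cat >v.py <<'E'
from h import *
import sys
def crop(k=10):
    o=ctrl.get_obs(); R=Ro.from_quat(np.roll(o["eef_rot"],-1)).as_matrix(); e=np.array(o["eef_pos"])
    B=np.ascontiguousarray(viewer.camera("scene")[:,:,::-1]); c=proj("scene",e-R[:,2]*.03).round().astype(int); x0,y0=c-[19,26]
    I=cv2.resize(B[y0:y0+56,x0:x0+39],None,fx=k,fy=k,interpolation=cv2.INTER_CUBIC)
    f=lambda v: tuple(int(q) for q in ((proj("scene",e+R@np.array(v))-[x0,y0]+.5)*k))
    for d,col in((0,(0,255,255)),(-.0187,(0,255,0)),(-.0727,(255,0,255))): cv2.circle(I,f((0,0,d)),4,col,-1)
    cv2.line(I,f((0,-.02,0)),f((0,.02,0)),(255,255,0),1); cv2.line(I,f((-.011,0,0)),f((.011,0,0)),(0,128,255),1)
    return I
cv2.imwrite(sys.argv[1],crop())
E
python3 v.py pics/c1.png
python3 -m handwheel '[{"travel":[0,0,-0.2],"dr":[0,0,0]},{"travel":[0,0,-0.2],"dr":[0,0,0]},{"travel":[0,0,-0.2],"dr":[0,0,0]},{"travel":[0,0,-0.2],"dr":[0,0,0]},{"travel":[0,0,-0.2],"dr":[0,0,0]},{"travel":[0,0,0],"dr":[0,0,0]},{"travel":[0,0,0],"dr":[0,0,0]}]' 
python3 v.py pics/c2.png
python3 -c "
import cv2,numpy as np
cv2.imwrite('pics/c12.png',np.hstack([cv2.imread('pics/c1.png'),cv2.imread('pics/c2.png')]))"
```

```text
time_s: 12.98
eef_pos: [0.4932, -0.0256, 0.1821]
eef_rot: [0.001, 0.993, -0.121, 0.005]
wrist_force: [0.0, 0.7, -0.5]
opening: -0.002
```

View pics/c12.png

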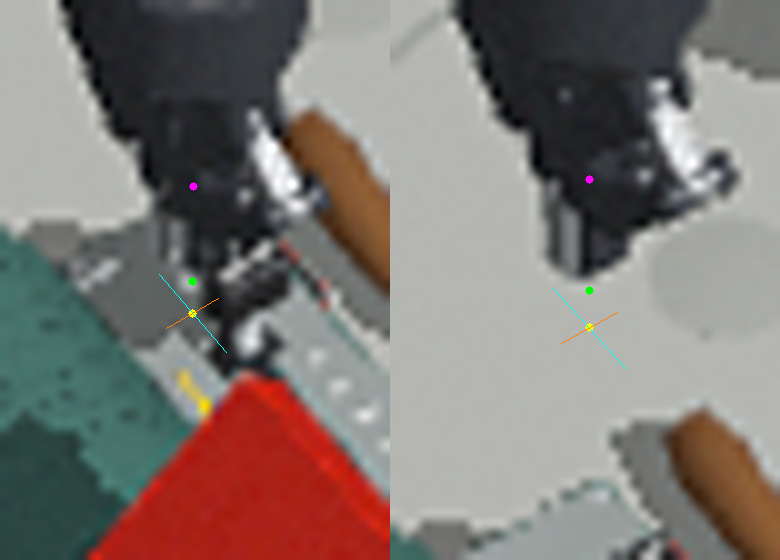

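The right crop, against clear background, shows the shut fingertips about 50 crop px above the marked TCP, so the real tips are about 26–32 mm behind the reported TCP. For a tip height of about 95 mm at the knob I'll use TCP z ≈ 65 mm.

```bash

b(){ python3 -c "from h import *; br()"; }
b
python3 -m handwheel '[{"travel":[0.04,0,0.2],"dr":[0,0,0]},{"travel":[0,0,0.2],"dr":[0,0,0]},{"travel":[0,0,0.2],"dr":[0,0,0]},{"travel":[0,0,0.14],"dr":[0,0,0]},{"travel":[0,0,0],"dr":[0,0,0]},{"travel":[0,0,0],"dr":[0,0,0]}]' >/dev/null; b
python3 -m handwheel '[{"travel":[0,-0.05,0.0],"dr":[0,0,0]},{"travel":[0,0,0],"dr":[0,0,0]}]' >/dev/null; b

```

```text
13.03 [ -79.4 -102.3  182.5] F [0.8 0.7 1.2]
13.53 [ -73.4 -102.2   64.1] F [ 0.4  0.1 -0.2]
13.7 [-74.1 -94.4  64.1] F [-0.5  0.2  0. ]
```

```bash

b(){ python3 -c "from h import *; br()"; }
python3 -m handwheel '[{"travel":[0.01,-0.014,0],"dr":[0,0,0]},{"travel":[0,0,0],"dr":[0,0,0]}]' >/dev/null; b
python3 -m handwheel '[{"travel":[0.01,-0.014,0],"dr":[0,0,0]},{"travel":[0,0,0],"dr":[0,0,0]}]' >/dev/null; b
python3 -m handwheel '[{"travel":[0,-0.014,0],"dr":[0,0,0]},{"travel":[0,0,0],"dr":[0,0,0]}]' >/dev/null; b
python3 -m handwheel '[{"travel":[0,-0.014,0],"dr":[0,0,0]},{"travel":[0,0,0],"dr":[0,0,0]}]' >/dev/null; b
python3 -m handwheel '[{"travel":[0,-0.01,0],"dr":[0,0,0]},{"travel":[0,0,0],"dr":[0,0,0]}]' >/dev/null; b
python3 -m handwheel '[{"travel":[0,-0.01,0],"dr":[0,0,0]},{"travel":[0,0,0],"dr":[0,0,0]}]' >/dev/null; b
python3 -m handwheel '[{"travel":[0,-0.01,0],"dr":[0,0,0]},{"travel":[0,0,0],"dr":[0,0,0]}]' >/dev/null; b
python3 -W ignore -c "from h import *; lev()"
```

```text
13.87 [-70.8 -91.5  66.4] F [0.  0.1 0.9]
14.03 [-67.5 -89.   68.5] F [-0.5  0.6 -0.9]
14.2 [-66.5 -86.6  69.6] F [ 0.4 -0.3 -0.2]
14.37 [-66.2 -84.3  70. ] F [-0.3  0.5 -0.4]
14.53 [-66.3 -82.6  70. ] F [0.2 0.6 0.1]
14.7 [-66.5 -81.   69.8] F [0.1 0.3 0.4]
14.87 [-66.7 -79.4  69.7] F [ 0.3  0.1 -0.7]
shift px [0. 0.] score 0.992
lever moved mm 0.0 perp px 0.0
```

```bash

b(){ python3 -W ignore -c "from h import *; br(); lev()" | grep -v shift; }
python3 -m handwheel '[{"travel":[0,-0.01,0.02],"dr":[0,0,0]},{"travel":[0,0,0],"dr":[0,0,0]}]' >/dev/null; b
python3 -m handwheel '[{"travel":[0,-0.01,0.01],"dr":[0,0,0]},{"travel":[0,0,0],"dr":[0,0,0]}]' >/dev/null; b
python3 -m handwheel '[{"travel":[0,-0.01,0],"dr":[0,0,0]},{"travel":[0,0,0],"dr":[0,0,0]}]' >/dev/null; b
python3 -m handwheel '[{"travel":[0,-0.01,0],"dr":[0,0,0]},{"travel":[0,0,0],"dr":[0,0,0]}]' >/dev/null; b
python3 -m handwheel '[{"travel":[0,-0.01,0],"dr":[0,0,0]},{"travel":[0,0,0],"dr":[0,0,0]}]' >/dev/null; b
python3 -m handwheel '[{"travel":[0,-0.01,0],"dr":[0,0,0]},{"travel":[0,0,0],"dr":[0,0,0]}]' >/dev/null; b
```

```text
15.08 [-66.3 -78.1  66.7] F [0.  0.6 0.2]
lever moved mm 1.9 perp px -0.039053393298121075
15.3 [-65.7 -77.1  65.6] F [-0.2 -1.9  0.8]
lever moved mm 2.9 perp px 0.029568274957282804
15.52 [-65.8 -76.2  65.6] F [ 0.1 -1.4  1.2]
lever moved mm 3.9 perp px -0.07810678659624215
15.73 [-65.8 -74.9  65.6] F [-0.6 -1.8  1.2]
lever moved mm 4.9 perp px -0.009485118340838272
15.95 [-65.7 -73.1  65.6] F [-0.6 -1.5  1. ]
lever moved mm 6.8 perp px -0.04853851163895935
16.17 [-65.9 -71.   65.6] F [-0.4  0.5 -0.1]
lever moved mm 9.8 perp px -0.018970236681676543
```

Contact is made and the lever is tracking. I'll continue in small steps.

```bash

b(){ python3 -W ignore -c "from h import *; br(); lev()" | grep -v shift; }
python3 -m handwheel '[{"travel":[0,0,0],"dr":[0,0,0]}]' >/dev/null; b
python3 -m handwheel '[{"travel":[0,-0.01,0],"dr":[0,0,0]},{"travel":[0,0,0],"dr":[0,0,0]}]' >/dev/null; b
python3 -m handwheel '[{"travel":[0,-0.01,0],"dr":[0,0,0]},{"travel":[0,0,0],"dr":[0,0,0]}]' >/dev/null; b
python3 -m handwheel '[{"travel":[0,-0.01,0],"dr":[0,0,0]},{"travel":[0,0,0],"dr":[0,0,0]}]' >/dev/null; b
python3 -m handwheel '[{"travel":[0,-0.01,0],"dr":[0,0,0]},{"travel":[0,0,0],"dr":[0,0,0]}]' >/dev/null; b
```

```text
16.3 [-66.1 -70.8  65.4] F [ 0.2  1.  -0.8]
lever moved mm 13.4 perp px 0.17387697031849475
16.52 [-66.3 -68.9  65.2] F [ 0.3 -0.2 -0.1]
lever moved mm 13.8 perp px 0.25551643633993915
16.73 [-66.4 -67.3  65.1] F [1.5 0.3 0.5]
lever moved mm 13.4 perp px 0.17387697031849475
16.95 [-66.3 -66.   65.1] F [-0.4  0.2  0.3]
lever moved mm 14.4 perp px 0.06620190876496991
17.17 [-66.3 -64.6  65.1] F [-1.1 -0.2  0.5]
lever moved mm 16.0 perp px -0.05449095055459557
```

```bash

b(){ python3 -W ignore -c "from h import *; br(); lev()" | sed 's/perp.*//' ; }
python3 -m handwheel '[{"travel":[0,-0.01,0],"dr":[0,0,0]},{"travel":[0,0,0],"dr":[0,0,0]}]' >/dev/null; b
python3 -m handwheel '[{"travel":[0,-0.01,0],"dr":[0,0,0]},{"travel":[0,0,0],"dr":[0,0,0]}]' >/dev/null; b
python3 -m handwheel '[{"travel":[0,-0.01,0],"dr":[0,0,0]},{"travel":[0,0,0],"dr":[0,0,0]}]' >/dev/null; b
python3 -m handwheel '[{"travel":[0,-0.01,0],"dr":[0,0,0]},{"travel":[0,0,0],"dr":[0,0,0]}]' >/dev/null; b
python3 -m handwheel '[{"travel":[0,-0.006,0],"dr":[0,0,0]},{"travel":[0,0,0],"dr":[0,0,0]}]' >/dev/null; b
python3 -m handwheel '[{"travel":[0,-0.006,0],"dr":[0,0,0]},{"travel":[0,0,0],"dr":[0,0,0]}]' >/dev/null; b
```

```text
17.38 [-66.3 -63.4  65.2] F [-0.5 -0.8 -0.5]
shift px [3.    3.375] score 0.769
lever moved mm 16.6 
17.6 [-66.3 -62.5  65.2] F [-0.2 -1.2 -0.1]
shift px [3.   3.75] score 0.755
lever moved mm 17.7 
17.82 [-66.3 -61.2  65.2] F [-0.4 -0.1  0.5]
shift px [3.375 3.875] score 0.746
lever moved mm 18.9 
18.03 [-66.3 -59.5  65.2] F [ 0.4 -0.8 -0.1]
shift px [3.75  4.125] score 0.743
lever moved mm 20.5 
18.25 [-66.3 -58.2  65.2] F [-0.  -0.  -0.6]
shift px [4.    4.375] score 0.729
lever moved mm 21.8 
18.47 [-66.3 -56.9  65.2] F [ 0.1  0.2 -0.4]
shift px [4.125 4.875] score 0.739
lever moved mm 23.5
```

```bash

b(){ python3 -W ignore -c "from h import *; br(); lev()" | sed 's/perp.*//' ; }
python3 -m handwheel '[{"travel":[0,0,0],"dr":[0,0,0]},{"travel":[0,0,0],"dr":[0,0,0]}]' >/dev/null; b
python3 -m handwheel '[{"travel":[0,-0.008,0],"dr":[0,0,0]},{"travel":[0,0,0],"dr":[0,0,0]}]' >/dev/null; b
python3 -m handwheel '[{"travel":[0,-0.008,0],"dr":[0,0,0]},{"travel":[0,0,0],"dr":[0,0,0]}]' >/dev/null; b
python3 -m handwheel '[{"travel":[0,-0.008,0],"dr":[0,0,0]},{"travel":[0,0,0],"dr":[0,0,0]}]' >/dev/null; b
python3 -m handwheel '[{"travel":[0,-0.008,0],"dr":[0,0,0]},{"travel":[0,0,0],"dr":[0,0,0]}]' >/dev/null; b
```

```text
18.68 [-66.4 -56.6  65.1] F [-0.9  0.2  0.2]
shift px [5.    5.625] score 0.722
lever moved mm 27.7 
18.9 [-66.4 -55.3  65.1] F [-0.4  0.2 -0.1]
shift px [5.    5.625] score 0.721
lever moved mm 27.7 
19.12 [-66.4 -54.   65.1] F [-0.1 -0.4 -0.8]
shift px [5.    5.625] score 0.718
lever moved mm 27.7 
19.33 [-66.4 -52.8  65.1] F [-0.4 -0.4  0.3]
shift px [5.    5.625] score 0.72
lever moved mm 27.7 
19.55 [-66.4 -51.8  65.1] F [0.2 0.4 0.2]
shift px [5.125 5.875] score 0.733
lever moved mm 28.7
```

The second click is confirmed: it snapped from 13.7 to 27.7 mm. On to the third, with the crest expected near TCP −43.

```bash

b(){ python3 -W ignore -c "from h import *; br(); lev()" | sed 's/perp.*//' ; }
python3 -m handwheel '[{"travel":[0,-0.008,0],"dr":[0,0,0]},{"travel":[0,0,0],"dr":[0,0,0]}]' >/dev/null; b
python3 -m handwheel '[{"travel":[0,-0.008,0],"dr":[0,0,0]},{"travel":[0,0,0],"dr":[0,0,0]}]' >/dev/null; b
python3 -m handwheel '[{"travel":[0,-0.008,0],"dr":[0,0,0]},{"travel":[0,0,0],"dr":[0,0,0]}]' >/dev/null; b
python3 -m handwheel '[{"travel":[0,-0.008,0],"dr":[0,0,0]},{"travel":[0,0,0],"dr":[0,0,0]}]' >/dev/null; b
python3 -m handwheel '[{"travel":[0,-0.006,0],"dr":[0,0,0]},{"travel":[0,0,0],"dr":[0,0,0]}]' >/dev/null; b
python3 -m handwheel '[{"travel":[0,0,0],"dr":[0,0,0]},{"travel":[0,0,0],"dr":[0,0,0]}]' >/dev/null; b
```

```text
19.77 [-66.4 -50.6  65.1] F [0.3 0.4 0.2]
shift px [5.25  6.125] score 0.712
lever moved mm 29.7 
19.98 [-66.4 -49.6  65.1] F [ 0.1 -0.1  0.9]
shift px [5.625 6.125] score 0.727
lever moved mm 30.6 
20.2 [-66.4 -49.   65.1] F [-0.  -1.2  0.5]
shift px [5.875 6.25 ] score 0.712
lever moved mm 31.5 
20.42 [-66.4 -48.3  65.1] F [-1.1 -2.8  1.1]
shift px [5.75 6.5 ] score 0.71
lever moved mm 31.9 
20.63 [-66.4 -47.5  65.1] F [-0.9 -1.1  0.8]
shift px [5.875 6.75 ] score 0.71
lever moved mm 32.9 
20.85 [-66.3 -47.4  65.1] F [-0.3 -2.8 -0.1]
shift px [5.875 6.75 ] score 0.709
lever moved mm 32.9
```

```bash

b(){ python3 -W ignore -c "from h import *; br(); lev()" | sed 's/perp.*//' ; }
python3 -m handwheel '[{"travel":[0,-0.008,0],"dr":[0,0,0]},{"travel":[0,0,0],"dr":[0,0,0]}]' >/dev/null; b
python3 -m handwheel '[{"travel":[0,-0.008,0],"dr":[0,0,0]},{"travel":[0,0,0],"dr":[0,0,0]}]' >/dev/null; b
python3 -m handwheel '[{"travel":[0,-0.006,0],"dr":[0,0,0]},{"travel":[0,0,0],"dr":[0,0,0]}]' >/dev/null; b
python3 -m handwheel '[{"travel":[0,-0.004,0],"dr":[0,0,0]},{"travel":[0,0,0],"dr":[0,0,0]}]' >/dev/null; b
python3 -m handwheel '[{"travel":[0,0,0],"dr":[0,0,0]},{"travel":[0,0,0],"dr":[0,0,0]}]' >/dev/null; b
```

```text
21.07 [-66.3 -46.1  65.1] F [-0.3 -1.   1.1]
shift px [6.25 7.  ] score 0.714
lever moved mm 34.5 
21.28 [-66.4 -44.5  65.1] F [-0.4 -1.  -0.2]
shift px [6.625 7.125] score 0.72
lever moved mm 35.8 
21.5 [-66.4 -43.   65.1] F [-0.6 -0.4 -0.7]
shift px [6.875 7.625] score 0.694
lever moved mm 37.8 
21.72 [-66.4 -42.   65. ] F [-0.2  0.3  0.1]
shift px [7.5   8.625] score 0.695
lever moved mm 42.1 
21.93 [-66.4 -41.9  65. ] F [ 0.4  0.4 -1. ]
shift px [7.5   8.625] score 0.696
lever moved mm 42.1
```

The lever snapped from 37.8 to 42.1 mm of travel, with 14 mm spacing each time: third click. I'll back off, go up, and move over the hood.

```bash

python3 -m handwheel '[{"travel":[0,0.08,0],"dr":[0,0,0]},{"travel":[0,0.08,0],"dr":[0,0,0]},{"travel":[0,0,0],"dr":[0,0,0]},{"travel":[0,0,-0.2],"dr":[0,0,0]},{"travel":[0,0,-0.25],"dr":[0,0,0]},{"travel":[0,0,-0.25],"dr":[0,0,0]},{"travel":[0,0,-0.25],"dr":[0,0,0]},{"travel":[0,0,-0.25],"dr":[0,0,0]},{"travel":[0,0,-0.2],"dr":[0,0,0]},{"travel":[0,0,0],"dr":[0,0,0]},{"travel":[0,0,0],"dr":[0,0,0]}]' >/dev/null
python3 -W ignore -c "
from h import *
st((15,89,270)); lev()"
```

```text
t 22.9 sander mm [-72.4 -73.3 282.6] F sander [ 0.  -1.  -1.3] op -0.0
axes(tool in sander) [[1.0, -0.0, 0.01], [-0.0, -1.0, -0.0], [0.01, 0.0, -1.0]]  turn left [-3.14  0.   -0.02]
travel to (15, 89, 270) [ 0.58  -1.083  0.087]
shift px [7.5   8.625] score 0.697
lever moved mm 42.1 perp px -0.046312671769423074
```

```bash

python3 -m handwheel '[{"travel":[0.1,-0.19,0],"dr":[0,0,0]},{"travel":[0.1,-0.19,0],"dr":[0,0,0]},{"travel":[0.1,-0.19,0],"dr":[0,0,0]},{"travel":[0.1,-0.19,0],"dr":[0,0,0]},{"travel":[0.1,-0.19,0],"dr":[0,0,0]},{"travel":[0.08,-0.13,0],"dr":[0,0,0]},{"travel":[0,0,0],"dr":[0,0,0]},{"travel":[0,0,0],"dr":[0,0,0]}]' >/dev/null
python3 -W ignore -c "
from h import *
st((15,89,230))"
```

```text
t 23.62 sander mm [ 14.4  90.9 266.8] F sander [ 0.3  0.  -0.1] op 0.0
axes(tool in sander) [[1.0, -0.01, -0.01], [-0.01, -1.0, -0.01], [-0.01, 0.01, -1.0]]  turn left [-3.13  0.01  0.01]
travel to (15, 89, 230) [0.006 0.011 0.246]
```

```bash

b(){ python3 -W ignore -c "from h import *; br()"; }
python3 -m handwheel '[{"travel":[0,0,0.1],"dr":[0,0,0]},{"travel":[0,0,0.1],"dr":[0,0,0]},{"travel":[0,0,0.1],"dr":[0,0,0]},{"travel":[0,0,0],"dr":[0,0,0]}]' >/dev/null;b
python3 -m handwheel '[{"travel":[0,0,0.04],"dr":[0,0,0]},{"travel":[0,0,0.04],"dr":[0,0,0]},{"travel":[0,0,0],"dr":[0,0,0]}]' >/dev/null;b
python3 -m handwheel '[{"travel":[0,0,0.04],"dr":[0,0,0]},{"travel":[0,0,0.04],"dr":[0,0,0]},{"travel":[0,0,0],"dr":[0,0,0]}]' >/dev/null;b
python3 -m handwheel '[{"travel":[0,0,0.04],"dr":[0,0,0]},{"travel":[0,0,0.04],"dr":[0,0,0]},{"travel":[0,0,0],"dr":[0,0,0]}]' >/dev/null;b
python3 -m handwheel '[{"travel":[0,0,0.04],"dr":[0,0,0]},{"travel":[0,0,0.04],"dr":[0,0,0]},{"travel":[0,0,0],"dr":[0,0,0]}]' >/dev/null;b
python3 -m handwheel '[{"travel":[0,0,0.04],"dr":[0,0,0]},{"travel":[0,0,0],"dr":[0,0,0]}]' >/dev/null;b
```

```text
23.95 [ 11.   86.9 215. ] F [-0.7 -1.3 -1.8]
24.2 [  9.7  84.3 201.6] F [-0.4  0.6  0.6]
24.45 [ 10.5  83.9 190.9] F [-0.2  0.3 -1.1]
24.7 [ 11.2  84.  178.9] F [-0.5 -0.  -0.2]
24.95 [ 11.2  84.1 165.7] F [0.7 0.3 0.4]
25.12 [ 10.8  84.  158.6] F [-0.1  0.5  0. ]
```

```bash
cat >>h.py <<'E'
def hood():
    def ext(I):
        H=cv2.cvtColor(I,cv2.COLOR_RGB2HSV); m=(((H[...,0]<6)|(H[...,0]>174))&(H[...,1]>190)&(H[...,2]>60)).astype(np.uint8)
        z=np.zeros_like(m); z[215:300,285:360]=m[215:300,285:360]; n,l,s,_=cv2.connectedComponentsWithStats(z)
        k=1+s[1:,4].argmax(); r,c=np.nonzero(l==k); i=c.argmax(); j=r.argmin()
        return "right",(c[i],r[i]),"top",(c[j],r[j]),"area",s[k,4]
    print("before",*ext(cv2.imread("pics/scene0.png")[:,:,::-1].copy())); print("now",*ext(viewer.camera("scene")))
E
python3 -W ignore -c "
from h import *
hood()
for a in(.7,.5,.3,.1,0): print(a,[proj('scene',W(P,np.array([88-112*np.cos(a),y,164+112*np.sin(a)])/1e3)).round(1).tolist() for y in(134,44)])"
```

```text
before right (np.int64(339), np.int64(250)) top (np.int64(318), np.int64(229)) area 1124
now right (np.int64(343), np.int64(255)) top (np.int64(318), np.int64(237)) area 911
0.7 [[337.4, 248.8], [318.8, 226.9]]
0.5 [[340.8, 250.0], [322.3, 228.4]]
0.3 [[342.9, 252.3], [324.6, 230.9]]
0.1 [[343.8, 255.5], [325.8, 234.3]]
0 [[343.8, 257.4], [325.9, 236.3]]
```

The hood is going down, now at roughly 0.2–0.3 rad. I'll continue to the stop.

```bash

b(){ python3 -W ignore -c "from h import *; br()"; }
python3 -m handwheel '[{"travel":[0,0,0.04],"dr":[0,0,0]},{"travel":[0,0,0],"dr":[0,0,0]}]' >/dev/null;b
python3 -m handwheel '[{"travel":[0,0,0.03],"dr":[0,0,0]},{"travel":[0,0,0],"dr":[0,0,0]}]' >/dev/null;b
python3 -m handwheel '[{"travel":[0,0,0.02],"dr":[0,0,0]},{"travel":[0,0,0],"dr":[0,0,0]}]' >/dev/null;b
python3 -m handwheel '[{"travel":[0,0,0.012],"dr":[0,0,0]},{"travel":[0,0,0],"dr":[0,0,0]}]' >/dev/null;b
python3 -W ignore -c "
from h import *
hood()"
```

```text
25.33 [ 11.3  84.1 153.1] F [ 0.2 -0.6  0.5]
25.5 [ 11.3  84.1 148.2] F [-0.1  0.3 -0.2]
25.67 [ 11.3  84.  144.9] F [-0.8  0.3  0.7]
25.83 [ 11.3  84.1 143. ] F [0.5 0.1 0.1]
before right (np.int64(339), np.int64(250)) top (np.int64(318), np.int64(229)) area 1124
now right (np.int64(343), np.int64(256)) top (np.int64(317), np.int64(240)) area 854
```

```bash

b(){ python3 -W ignore -c "from h import *; br()"; }
python3 -m handwheel '[{"travel":[0,0,0.015],"dr":[0,0,0]},{"travel":[0,0,0],"dr":[0,0,0]}]' >/dev/null;b
python3 -m handwheel '[{"travel":[0,0,0.015],"dr":[0,0,0]},{"travel":[0,0,0],"dr":[0,0,0]}]' >/dev/null;b
python3 -m handwheel '[{"travel":[0,0,0.015],"dr":[0,0,0]},{"travel":[0,0,0],"dr":[0,0,0]}]' >/dev/null;b
python3 -m handwheel '[{"travel":[0,0,0.015],"dr":[0,0,0]},{"travel":[0,0,0],"dr":[0,0,0]}]' >/dev/null;b
python3 -W ignore -c "
from h import *
hood()"
```

```text
26.05 [ 11.6  84.1 141.1] F [ 0.3 -0.1 -0.2]
26.22 [ 11.6  84.1 138.7] F [-0.5  0.9 -1.1]
26.38 [ 11.7  84.1 136.3] F [-0.1  0.3  0.5]
26.55 [ 11.6  84.1 133.9] F [-0.2 -0.3 -0.6]
before right (np.int64(339), np.int64(250)) top (np.int64(318), np.int64(229)) area 1124
now right (np.int64(343), np.int64(257)) top (np.int64(317), np.int64(242)) area 813
```

```bash

b(){ python3 -W ignore -c "from h import *; br(); hood()"|grep -v before; }
python3 -m handwheel '[{"travel":[0,0,0.012],"dr":[0,0,0]},{"travel":[0,0,0],"dr":[0,0,0]}]' >/dev/null;b
python3 -m handwheel '[{"travel":[0,0,0.012],"dr":[0,0,0]},{"travel":[0,0,0],"dr":[0,0,0]}]' >/dev/null;b
python3 -m handwheel '[{"travel":[0,0,0.012],"dr":[0,0,0]},{"travel":[0,0,0],"dr":[0,0,0]}]' >/dev/null;b
python3 -m handwheel '[{"travel":[0,0,0.012],"dr":[0,0,0]},{"travel":[0,0,0],"dr":[0,0,0]}]' >/dev/null;b
python3 -m handwheel '[{"travel":[0,0,0.012],"dr":[0,0,0]},{"travel":[0,0,0],"dr":[0,0,0]}]' >/dev/null;b
```

```text
26.77 [ 11.8  84.1 132.2] F [ 1.  -0.3 -0.7]
now right (np.int64(343), np.int64(258)) top (np.int64(317), np.int64(242)) area 798
26.98 [ 11.9  84.1 130.6] F [0.2 0.4 0.2]
now right (np.int64(343), np.int64(258)) top (np.int64(316), np.int64(243)) area 793
27.2 [ 12.3  84.2 129.2] F [-1.1  0.6 -0. ]
now right (np.int64(343), np.int64(258)) top (np.int64(316), np.int64(243)) area 785
27.42 [ 12.6  84.4 129.4] F [ 0.4  0.8 -0.2]
now right (np.int64(343), np.int64(258)) top (np.int64(316), np.int64(243)) area 781
27.63 [ 13.1  84.5 129.3] F [-0.1  0.5 -0.2]
now right (np.int64(343), np.int64(258)) top (np.int64(316), np.int64(243)) area 779
```

TCP z stalls at 129.3 and the hood's corner has stopped at (343,258): it is on the stop. One slightly firmer press to be sure, then retreat straight up and check.

```bash

b(){ python3 -W ignore -c "from h import *; br(); hood()"|grep -v before; }
python3 -m handwheel '[{"travel":[0,0,0.02],"dr":[0,0,0]},{"travel":[0,0,0.02],"dr":[0,0,0]}]' >/dev/null;b
python3 -m handwheel '[{"travel":[0,0,-0.1],"dr":[0,0,0]},{"travel":[0,0,-0.25],"dr":[0,0,0]},{"travel":[0,0,-0.25],"dr":[0,0,0]},{"travel":[0,0,-0.25],"dr":[0,0,0]},{"travel":[0,0,-0.25],"dr":[0,0,0]},{"travel":[-0.15,0.2,0],"dr":[0,0,0]},{"travel":[-0.15,0.2,0],"dr":[0,0,0]},{"travel":[-0.15,0.2,0],"dr":[0,0,0]},{"travel":[-0.15,0.2,0],"dr":[0,0,0]},{"travel":[-0.15,0.2,0],"dr":[0,0,0]},{"travel":[-0.15,0.2,0],"dr":[0,0,0]},{"travel":[-0.15,0.2,0],"dr":[0,0,0]},{"travel":[-0.15,0.2,0],"dr":[0,0,0]},{"travel":[-0.15,0.2,0],"dr":[0,0,0]},{"travel":[-0.15,0.2,0],"dr":[0,0,0]},{"travel":[0,0.2,0],"dr":[0,0,0]},{"travel":[0,0.2,0],"dr":[0,0,0]},{"travel":[0,0,0],"dr":[0,0,0]},{"travel":[0,0,0],"dr":[0,0,0]}]' >/dev/null;b
python3 -W ignore - <<'E'
from h import *
lev()
# with view now clear: fit hood angle + lever from top view
A=cv2.imread("pics/top0.png");B=np.ascontiguousarray(viewer.camera("top")[:,:,::-1]);S=np.ascontiguousarray(viewer.camera("scene")[:,:,::-1]);cv2.imwrite("pics/topend.png",B);cv2.imwrite("pics/sceneend.png",S)
for n,I in(("before",A),("now",B)):
    H=cv2.cvtColor(I,cv2.COLOR_BGR2HSV); m=(((H[...,0]<6)|(H[...,0]>174))&(H[...,1]>190)&(H[...,2]>60)); r,c=np.nonzero(m[125:190,230:300]); print(n,"red rect",cv2.minAreaRect(np.c_[c+230,r+125].astype(np.float32)), "boxpts",cv2.boxPoints(cv2.minAreaRect(np.c_[c+230,r+125].astype(np.float32))).round(1).tolist())
print("closed lip pred top",[proj("top",W(P,np.array([-24,y,164])/1e3)).round(1).tolist() for y in(134,44)],"at .08",[proj("top",W(P,np.array([88-112*np.cos(.08),y,164+112*np.sin(.08)])/1e3)).round(1).tolist() for y in(134,44)])
g=lambda I:I.astype(int).sum(2)//3
print("knob pred top",[(l,proj("top",W(P,[-.07,-.065+l,.114])).round(1).tolist()) for l in(.004,.034,.048,.062)])
for r in range(194,212): print(r,' '.join('%3d'%v for v in g(B)[r,276:310]))
# bystanders: changes outside sander/arm
d=cv2.absdiff(cv2.imread("pics/scene0.png"),S).max(2)>40; n,l,s,_=cv2.connectedComponentsWithStats(d.astype(np.uint8)); print([x.tolist() for x in s[1:] if x[4]>8])
E
```

```text
27.85 [ 13.4  84.6 128.7] F [-12.4  -4.   22.9]
now right (np.int64(343), np.int64(258)) top (np.int64(316), np.int64(243)) area 772
29.48 [-225.3 -284.   298.9] F [-0.5 -0.6 -0.3]
now right (np.int64(343), np.int64(258)) top (np.int64(325), np.int64(238)) area 999
shift px [7.25  8.875] score 0.9
lever moved mm 42.2 perp px 0.30628078784843416
before red rect ((258.6788330078125, 151.88320922851562), (32.29471969604492, 30.586002349853516), 19.98310661315918) boxpts [[238.3000030517578, 160.6999969482422], [248.6999969482422, 132.0], [279.1000061035156, 143.0], [268.6000061035156, 171.8000030517578]]
now red rect ((260.0882568359375, 157.64706420898438), (30.55948829650879, 36.1378059387207), 14.03624439239502) boxpts [[240.89999389648438, 171.5], [249.60000610351562, 136.39999389648438], [279.29998779296875, 143.8000030517578], [270.5, 178.89999389648438]]
closed lip pred top [[240.9, 170.3], [270.7, 177.6]] at .08 [[240.5, 169.6], [270.4, 176.9]]
knob pred top [(0.004, [302.0, 203.7]), (0.034, [292.4, 201.3]), (0.048, [287.8, 200.2]), (0.062, [283.3, 199.1])]
194  99 103 100 102  
[... 2206 characters left out ...]
  96  98  96
210  81  91 100  97  96  97 107  93 101  97 100 133  99 100  96 132 120  98 100  99 144  98  99  97  95  95  96  99  98  96  94  99  97  95
211  54  63  75  79  79  93  99 101  98  99 101 103 101  99 101 121 112  98  99  98 140  98  98  98  95  98  97  99  94  95  97  98  94  94
[[235, 0, 68, 73, 2174], [302, 0, 87, 112, 3726], [331, 0, 233, 163, 17551], [400, 31, 2, 8, 10], [142, 84, 18, 16, 136], [125, 94, 40, 30, 511], [208, 101, 145, 84, 4618], [195, 121, 5, 4, 13], [177, 131, 36, 12, 105], [124, 132, 19, 17, 167], [384, 134, 6, 10, 13], [151, 146, 8, 5, 11], [110, 148, 16, 24, 97], [373, 149, 6, 5, 24], [102, 165, 13, 11, 60], [295, 215, 49, 63, 879], [251, 246, 9, 14, 73]]
```

The final checks agree, so I'm handing in.

```bash
python3 -c "
from bench import ctrl
print(ctrl.hand_in(), ctrl.get_obs()['time_s'])"
```

```text
the job is handed in; nothing more can be done
the job is handed in; nothing more can be done
```

The speed lever is in its third click and the dust hood is down on its stop. I handed the job in just after 29.5 s of the 72 s allowed.

- **Lever:** I pushed it with shut fingertips in steps of 1–2 mm and saw three separate snaps, about 14 mm apart. In the last top view the knob's white line is at about (288.0, 200.8). The third click (0.048 m) predicts (287.8, 200.2), so the lever is at about 0.0475 m. It did not move after I let go.
- **Hood:** I pressed it down until the tool stalled. A slightly firmer press gave about 23 N upward with no further movement, far more than hinge friction. The hood's outline matches the closed prediction to about 1 px in both views, which is a coarse check of about 0.05 rad per pixel in the scene view.
- **Other things on the crate:** A before/after comparison of the scene view showed changes only at the arm and shadow areas and the sander. There was also one small patch at its left edge, probably cable or shadow. The arm is clear, and the wrist force reads about zero.

Two things disagreed along the way:

- **Fingertip position:** The real fingertips stood about 35 mm behind the reported TCP. My first pass went over the knob without touching it. I found the offset by lowering towards the console and from a close-up, then corrected for it.
- **Wrist force:** It stayed near the noise during light pushes, up to about 3 N on the lever and close to zero on the hood before the stop. I judged those steps mostly from the camera.

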